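# Switch on the scanner's control head, refit its tuning knob and hold it pressed in

## Task

The control head of the base scanner lies face up on the table with its big tuning knob off: switch it on with the round push button at the corner of its panel, pressing it fully down and letting it spring back up. Then refit the loose silver tuning knob on the bare spindle: turn it so that the flat in its bore meets the flat of the spindle, slide it fully home without forcing it, and push it in against the spindle's spring as far as it goes. Finish like that, still holding the knob pressed in (the long press is what unlocks the dial), and leave the handheld scanner, the mug and the antenna rack where they are.

Things in the scene. Friction and masses are not known exactly. Their poses are not given: they have to be found in the camera images.
- head: grey control head of a base scanner, fixed, on its back with the panel up: 120 mm in x, 230 mm in y, panel face 50 mm above the table. Origin: centre of the underside; z up. In this frame the bare spindle is at x -6, y -62 mm, the push button at x -34, y +90 mm, two small fitted black knobs (17 mm wide, 13 mm tall) at y +96, x +8 and +36 mm; a display and flat keys between
- power_top (a point): centre of the top face of the round grey push button on the panel, 65 mm above the table: 22 mm across, standing 9 mm above a black collar (38 mm across, 6 mm tall). Pressed straight down; z up
- power (a joint): travel of that push button in m: 0 up, 0.005 fully down; its spring takes about 1.5 N to start and 5 N to hold fully down, and brings it back up
- spindle_tip (a point): centre of the top end of the bare steel spindle, 72 mm above the table; z up. An upright D-shaft, 10 mm in diameter, 22 mm out of the panel, with one flat all along it, 1.5 mm from the axis on this frame's +x side (+x points squarely out of the flat); top edge bevelled about 1.2 mm (0.7 mm on the flat). It turns about z only stiffly (0.06 N m) and can be pushed straight down 2.5 mm
- spindle (a joint): how far the spindle is pushed in, in m: 0 out, 0.0025 fully in; the spring takes 3 N to start and 7 N to hold it fully in, and pushes it out again when let go
- knob_center (a point): centre, half-way up, of the loose silver tuning knob standing on its open underside on the table: round, 30 mm tall, 48 mm across its fluted upper 12 mm (45 mm below), 90 g; z up. Underside: a recess 4 mm deep, 21 mm wide, then a blind D-bore 11 mm in diameter up to 18 mm above the underside, its flat 2 mm from the axis on the +x side. It fits with its +x along the spindle's +x
- knob_dimple (a point): the round dark finger dimple, 14 mm wide, in the knob's top face, 14 mm from its axis on the same side as the bore's flat: the way from the knob's axis to the dimple is the knob's +x
- handheld: bystander: grey plastic handheld scanner lying on its back, 130 x 62 x 34 mm with a 75 mm rubber antenna along its +x; origin: centre of the underside
- mug: bystander: blue ceramic mug, 82 mm across, 95 mm tall; origin: centre of the underside
- rack: bystander: slotted oak rack, 75 x 210 mm, 106 mm tall, with three upright telescoping whips 260 mm tall in a row along its y; origin: centre of the underside
- knob: the same knob; origin at the centre of its underside, axes as knob_center. Fully home, the spindle's end touches the blind end of the bore: the underside is then 18 mm below the spindle's tip and 4 mm above the panel (1.5 mm with the spindle pushed in)
Not all that is in view belongs to the job. Of the things like the knob, leave any that is blue or red; of the rest the larger one is meant.

How it is judged (in metres and radians):
On the way, in this order (a step that is already met when the one before it is completed fails the run):
1. the push button is fully down (value of joint power above 0.0043 m), for 0.05 s.
2. the push button is let up again (value of joint power below 0.001 m), for 0.1 s.
3. the knob is on the spindle, flats matched, fully home (z of knob_center in the frame of spindle_tip below -0.0015 m and horizontal distance between knob_center and spindle_tip below 0.002 m and x of knob_dimple in the frame of spindle_tip above 0.012 m), for 0.1 s.
At the end, for the whole second after the job is handed in: The button was pressed fully (over 4.3 of 5 mm) and is up again; the knob is on the spindle, flats matched, home within 1.5 mm, centred within 2 mm, upright within 7 degrees; the robot still holds it, with the spindle pushed in over 2.0 of 2.5 mm by more than 3 N (all of step 3 and angle between knob_center's own z axis and vertical below 0.12 rad and value of joint spindle above 0.002 m and contact force between knob and spindle above 3 N and contact force between any of the fingers, the arm and knob above 1 N and value of joint power below 0.001 m); the arm keeps its last pose, push and grip.
It fails at once if the knob is forced on the spindle (over 60 N between them) (contact force between knob and spindle above 60 N).
It fails at once if the mug is shifted by more than 3 cm or tipped (distance of mug from where it was at the start of the episode above 0.03 m or angle between mug's own z axis and vertical above 0.5 rad).
It fails at once if the handheld scanner is shifted by more than 3 cm (distance of handheld from where it was at the start of the episode above 0.03 m).
It fails at once if the antenna rack is shifted by more than 3 cm or tipped (distance of rack from where it was at the start of the episode above 0.03 m or angle between rack's own z axis and vertical above 0.4 rad).
It also fails if it takes over 48 s, if anything falls off the work surface, if the arm or the gripper's body presses on something with over 40 N, if the wrist force passes 120 N, or if a joint passes its speed limit or range.

## Robot

A 6-joint arm with a two-finger parallel gripper is mounted at the origin on the work surface. World frame = base frame: x ahead of the robot, y to its left, z up, the work surface at z = 0. Lengths are in mm, angles in rad, forces in N, time in s.
With the tool pointing down it reaches from about 275 to 875 mm from the base axis. Payload 12.5 kg.
Tool frame: the origin (TCP) lies midway between the tips of the shut fingers; the grasp point (between the pads) lies 19 mm behind it; z points along the fingers, x is the direction in which the jaws open and shut, and the axes are right-handed (so a half turn about z gives the same grasp; the last joint's range is limited). The gripper opens to 85 mm and grips with 20 to 120 N. Pads are 22 mm wide; open, the fingers measure 114 mm over their backs; the gripper's body (76 mm by 85 mm) begins 54 mm behind the grasp point. The pads swing forward as they close: fully open they stand 13 mm farther back than shut.
Start: joints at [-1.382, 0.351, 1.652, -0, 1.139, -0.085], TCP at [148.736, -529.492, 231.29] pointing down, gripper open.
Joint ranges: [-2.75, 2.75], [-0.79, 2.1], [0.01, 2.65], [-1.57, 4.71], [0.07, 3.14], [-2.87, 2.87]. Speed limits (rad/s): [2.22, 2.22, 2.79, 3.14, 3.14, 3.14].

## Interface

Orientations are given as a 3x3 rotation matrix whose columns are the frame's x, y, z axes.
In Python, from workcell import bot, fingers, inverse_kinematics, eyes, job gives the robot as it stands. The module is installed in compiled form; this text tells all that it offers. Calls block until the motion is done:
- bot.move_ptp(position, orientation): joint-space move of the TCP to a pose.
- bot.movel(position, orientation=None, rate=150, force_limit=None): straight line of the TCP; orientation=None keeps the orientation; rate is the mean speed in mm/s. With force_limit (N) it stops when the force on the tool has changed by that much, and returns True; else False.
- bot.move_j(angles): joint-space move.
- fingers.grip(opening, grasp_force=None): finger opening in mm; grasp_force is the grip in N (None keeps the last); returns when the fingers have stopped.
- bot.sleep(seconds).
- inverse_kinematics(position, orientation): joint angles nearest the present ones, or None.
- eyes.get_image(name): name is "side" or "top"; returns a dict with "frame" (384x512x3 uint8, red, green, blue), "range_z" (384x512 float32, mm along the optical axis (not along the pixel's ray), 0 where there is no reading), "fx", "fy", "cx", "cy" (pixels), "k1" (the pictures are not rectified: a ray, as slopes to the right and down, at radius r is drawn at 1 + k1 r^2 times it, then the intrinsics apply), "R" (3x3) and "t" (3): a world point X has camera coordinates R X + t. Camera axes: x right, y down, z forward; pixel columns grow to the right and rows downward; lengths in mm; the calibration is good to about 2 mm. A picture is of the moment at which its call begins.
A pose or a line that the arm cannot do raises bot.Unreachable and nothing moves.
- job.sign_off(): hands the job in, once; it reports no verdict.
Readings, each from a call of its own:
- bot.get_time(): time.
- bot.get_q(): joint angles.
- bot.get_joint_vel(): joint speeds.
- bot.get_joint_torque(): joint torques, N m.
- bot.get_position(): TCP position.
- bot.get_ee_rot(): TCP orientation.
- bot.get_contact_force(): force on the tool from outside, world axes, zero at the start.
- bot.get_wrist_torque(): the same for the moment, N m.
- bot.get_opening(): finger opening in mm.
Only numpy, scipy, OpenCV 4.12 (cv2) and the standard library are available. Lean on these libraries where they do the work, as an engineer would, in place of code of your own. Each camera call takes 0.05 s, during which the arm holds its last target.

## Working session

There is one attempt and no reset: what is moved stays moved. The work goes in short steps, each a Python script; the robot and the scene stay as the last script left them, time stands still between calls to the robot, and variables do not carry over. Pictures are saved under pics/ and viewed, and the job is handed in when it is done.

```bash
mkdir -p pics
cat > h.py <<'E'
import numpy as np, cv2, pickle
def ray(im,u,v):
    x=(u-im["cx"])/im["fx"]; y=(v-im["cy"])/im["fy"]
    K=np.array([[im["fx"],0,im["cx"]],[0,im["fy"],im["cy"]],[0,0,1.]])
    p=cv2.undistortPoints(np.array([[[u,v]]],float),K,np.array([im["k1"],0,0,0.]))[0,0]
    d=im["R"].T@np.array([p[0],p[1],1.]); o=-im["R"].T@im["t"]
    return o,d
def onplane(im,u,v,z):
    o,d=ray(im,u,v); return o+d*(z-o[2])/d[2]
def depthpt(im,u,v):
    o,d=ray(im,u,v); return o+d*im["range_z"][int(round(v)),int(round(u))]
def proj(im,X):
    c=im["R"]@np.array(X,float)+im["t"]; a,b=c[:2]/c[2]; s=1+im["k1"]*(a*a+b*b)
    return im["fx"]*a*s+im["cx"], im["fy"]*b*s+im["cy"]
def save(name,f): cv2.imwrite("pics/"+name,f[:,:,::-1])
E
python3 - <<'E'
from workcell import *
from h import *
for n in("top","side"):
    im=eyes.get_image(n); pickle.dump(im,open(n+"0.pkl","wb")); save(n+"0.png",im["frame"])
    print(n,im["fx"],im["cx"],im["cy"],im["k1"],im["R"],-im["R"].T@im["t"])
print(bot.get_time(),bot.get_ee_rot())
E
```

```text
top 458.2332292700708 260.7670435115467 196.5516985058844 -0.08939839514197938 [[-0.00592892 -0.99980191  0.01899987]
 [-0.99588868  0.0041861  -0.09048871]
 [ 0.09039125 -0.01945825 -0.99571622]] [ 450.50119467  -24.24690555 1706.08093303]
side 406.2684895898509 254.49086733290343 189.98112941717972 -0.1147071820859904 [[ 0.98950533 -0.14445038 -0.00364596]
 [-0.10810673 -0.72333281 -0.6819843 ]
 [ 0.09587565  0.67522125 -0.73135773]] [ 495.19173808 -801.73931217  899.0829383 ]
0.1 [[ 2.70394529e-01 -9.62749586e-01 -1.80647350e-04]
 [-9.62749033e-01 -2.70394568e-01  1.03798361e-03]
 [-1.04816436e-03 -1.06747028e-04 -9.99999445e-01]]
```

View pics/top0.png

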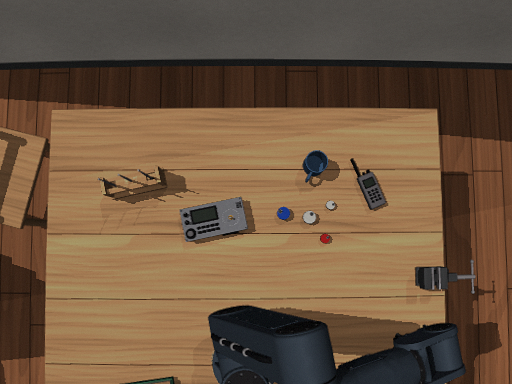

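View pics/side0.png

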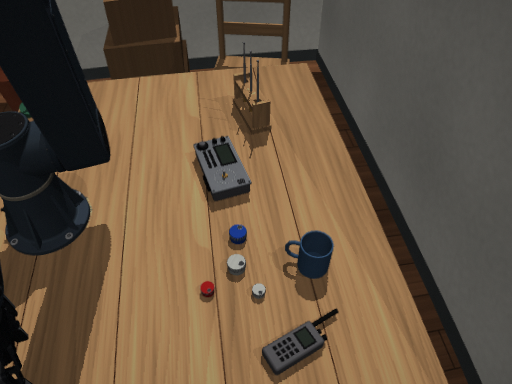

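Round knobs in the top view: blue (285,213), large silver (310,217), small silver (331,205) and red (325,239). The large silver one fits, since blue and red are excluded and it is the larger of the other two. I'll confirm that in enlarged crops.

Run:
```python
from h import *
t=pickle.load(open("top0.pkl","rb"));s=pickle.load(open("side0.pkl","rb"))
a=cv2.resize(t["frame"][180:250,170:350],None,fx=4.4,fy=4.4,interpolation=cv2.INTER_CUBIC)
save("c1.png",a)
b=cv2.resize(s["frame"][130:310,185:285],None,fx=3.3,fy=3.3,interpolation=cv2.INTER_CUBIC)
c=cv2.resize(t["frame"][203:233,296:326],None,fx=12,fy=12,interpolation=cv2.INTER_CUBIC)
d=np.zeros((594,330+360,3),np.uint8); d[:b.shape[0],:b.shape[1]]=b; d[:360,330:]=c
save("c2.png",d)
for u,v in [(310,217),(331,205),(285,213),(325,239)]: print(onplane(t,u,v,30), depthpt(t,u,v))
print(onplane(s,236,261,30),onplane(s,259,289,25))
```

```text
[ 526.53221004 -237.29628762   30.        ] [ 526.77026512 -237.96335078   24.75214703]
[ 570.30008188 -315.73397309   30.        ] [ 571.13019348 -317.75374807   18.38608395]
[ 541.72703807 -145.50768965   30.        ] [ 542.05031869 -145.93740626   24.060406  ]
[ 445.59668581 -291.31757345   30.        ] [ 445.58701016 -291.84445201   26.69341782]
[ 527.57018253 -234.9562474    30.        ] [ 573.38511029 -319.28709585   25.        ]
```

View pics/c1.png

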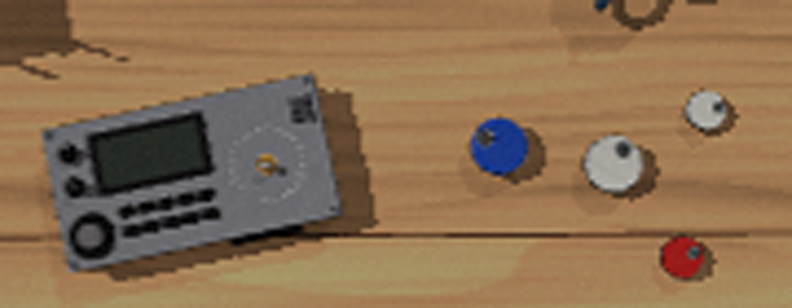

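View pics/c2.png

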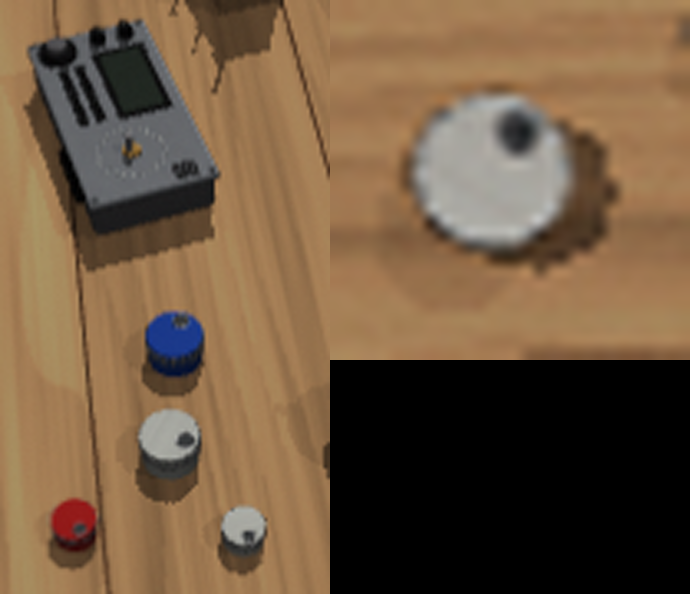

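The crop confirms it: the large silver knob is at about (310,217) with its dimple at about (312.5,214). The head's button is lower left (about 191,233) and its spindle at about (230,217). Next I'll measure precisely.

```bash
cat > m.py <<'E'
from h import *
t=pickle.load(open("top0.pkl","rb"));s=pickle.load(open("side0.pkl","rb"))
def world(im,pts,z): return np.array([onplane(im,u,v,z)[:2] for u,v in pts])
if __name__=="__main__":
  for n,im,box,seed in [("top",t,(296,203,326,233),(310,217)),("side",s,(222,245,252,280),(236,262))]:
    x0,y0,x1,y1=box
    hsv=cv2.cvtColor(im["frame"],cv2.COLOR_RGB2HSV)
    m=((hsv[...,1]<60)&(hsv[...,2]>110)).astype(np.uint8)
    mm=np.zeros_like(m); mm[y0:y1,x0:x1]=m[y0:y1,x0:x1]
    c=max(cv2.findContours(mm,cv2.RETR_EXTERNAL,cv2.CHAIN_APPROX_NONE)[0],key=cv2.contourArea)
    h=cv2.convexHull(c); w=world(im,h[:,0,:].astype(float),30)
    (cx,cy),r=cv2.minEnclosingCircle(w.astype(np.float32))
    # filled area centroid
    f=np.zeros_like(m); cv2.drawContours(f,[h],-1,1,-1); vv,uu=np.nonzero(f)
    wf=world(im,zip(uu.astype(float),vv.astype(float)),30)
    g=im["frame"].astype(float).mean(2); 
    wt=np.clip(170-g[vv,uu],0,None)*(cv2.erode(f,np.ones((3,3)))[vv,uu])
    wt[wt<40]=0
    d=(wf*wt[:,None]).sum(0)/wt.sum()
    print(n,"enc",cx,cy,r,"centroid",wf.mean(0),len(wf),"dimple",d,np.degrees(np.arctan2(*(d-wf.mean(0))[::-1])),np.linalg.norm(d-wf.mean(0)))
  for n,im,box in [("top",t,(175,192,252,247)),("side",s,(188,132,254,204))]:
    x0,y0,x1,y1=box; k=8 if n=="top" else 8
    c=cv2.resize(im["frame"][y0:y1,x0:x1],None,fx=k,fy=k,interpolation=cv2.INTER_CUBIC); c=np.clip(c.astype(float)*1.6,0,255).astype(np.uint8)
    for u in range((x0//10+1)*10,x1,10): cv2.putText(c,str(u),(int((u-x0+.5)*k),10),0,.35,(255,255,0)); cv2.line(c,(int((u-x0+.5)*k),12),(int((u-x0+.5)*k),c.shape[0]),(90,90,0),1)
    for v in range((y0//10+1)*10,y1,10): cv2.putText(c,str(v),(0,int((v-y0+.5)*k)),0,.35,(255,255,0)); cv2.line(c,(22,int((v-y0+.5)*k)),(c.shape[1],int((v-y0+.5)*k)),(90,90,0),1)
    save("g_"+n+".png",c)
E
python3 m.py
```

```text
top enc 528.3971557617188 -233.66165161132812 24.020605087280273 centroid [ 528.24095463 -233.72467467] 131 dimple [ 539.06838703 -241.77684411] -36.63752730031389 13.49335855586073
side enc 527.2389526367188 -235.4121856689453 22.875457763671875 centroid [ 526.74550065 -235.09444334] 223 dimple [ 538.67415426 -242.40648779] -31.50752833777225 13.991382026601835
```

View pics/g_top.png

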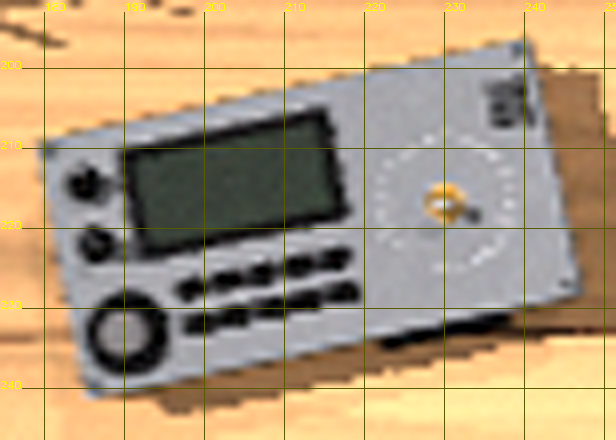

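View pics/g_side.png

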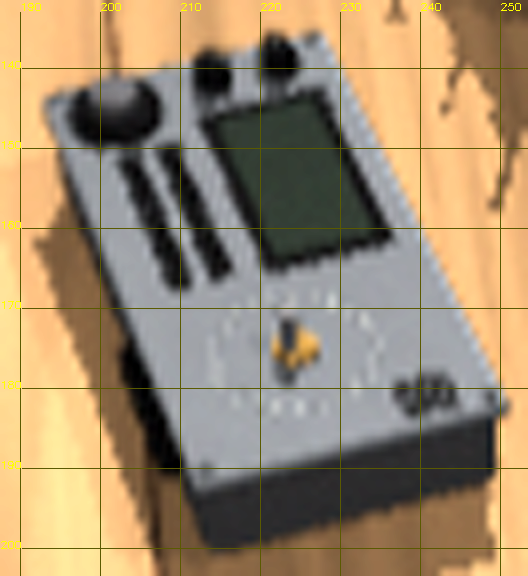

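```bash
cat > fit.py <<'E'
from m import *
from scipy.optimize import least_squares
from scipy.spatial import ConvexHull
H=lambda p,q:(p[0]+np.cos(p[2])*q[0]-np.sin(p[2])*q[1],p[1]+np.sin(p[2])*q[0]+np.cos(p[2])*q[1])
for n,im,box in [("top",t,(175,192,252,247)),("side",s,(188,132,254,204))]:
    x0,y0,x1,y1=box
    hsv=cv2.cvtColor(im["frame"],cv2.COLOR_RGB2HSV)
    m=((hsv[...,1]<50)&(hsv[...,2]>75)).astype(np.uint8)
    mm=np.zeros_like(m); mm[y0:y1,x0:x1]=m[y0:y1,x0:x1]
    c=max(cv2.findContours(mm,cv2.RETR_EXTERNAL,cv2.CHAIN_APPROX_NONE)[0],key=cv2.contourArea)
    w=world(im,c[:,0,:].astype(float),50).astype(np.float32)
    print(n,cv2.minAreaRect(w))
    rc=cv2.minAreaRect(w)
    # robust edge fit: contour points distance to nearest rectangle side (known size, less half-pixel bias)
    def res(p):
        d=w-np.array(p[:2]); cs,sn=np.cos(p[2]),np.sin(p[2])
        x=d@[cs,sn]; y=d@[-sn,cs]
        return np.minimum(abs(abs(x)-60+p[3]),abs(abs(y)-115+p[3]))
    r=least_squares(res,[rc[0][0],rc[0][1],0.2,1.5],loss="soft_l1",f_scale=2)
    print("rect",r.x, np.median(res(r.x)))
    p=r.x
    print("spindle",H(p,(-6,-62)),"button",H(p,(-34,90)))
    for q in [(-6,-62,72),(-6,-62,50),(-34,90,65),(-34,90,56),(8,96,63),(36,96,63),(60,115,50),(-60,-115,50),(60,-115,50)]:
        x,y=H(p,q); print(q,np.round(proj(im,(x,y,q[2])),1))
T=[((-34,90,65),(190.2,233.3)),((8,96,63),(186.7,222)),((36,96,63),(185.3,214.7)),((-6,-62,72),(230.3,216.8))]
S=[((-34,90,65),(202,143)),((8,96,63),(213.8,140)),((36,96,63),(222,138))]
for im,L in((t,T),(s,S)):
    for q,uv in L: print(q,onplane(im,*uv,q[2]))
E
python3 fit.py
```

```text
top ((520.6962890625, 115.7884521484375), (118.02397918701172, 227.67877197265625), 11.698220252990723)
rect [5.20859360e+02 1.15858362e+02 2.05385241e-01 2.86795888e+00] 0.9578002627333362
spindle (np.float64(527.6300129695996), np.float64(53.937782132544754)) button (np.float64(469.2189667318368), np.float64(197.03267958668158))
(-6, -62, 72) [230.  216.6]
(-6, -62, 50) [230.3 216.9]
(-34, 90, 65) [190.  233.2]
(-34, 90, 56) [190.4 233.2]
(8, 96, 63) [186.1 222. ]
(36, 96, 63) [184.6 214.4]
(60, 115, 50) [178.7 209.2]
(-60, -115, 50) [247.7 228.4]
(60, -115, 50) [240.9 196. ]
side ((520.3727416992188, 113.24944305419922), (118.11747741699219, 226.5414581298828), 11.714794158935547)
rect [5.26849230e+02 1.06510790e+02 1.92105124e-01 1.16699426e+01] 6.038450003491931
spindle (np.float64(532.7969972612018), np.float64(44.50575786345596)) button (np.float64(476.29136281902026), np.float64(188.36372002157407))
(-6, -62, 72) [226.3 172. ]
(-6, -62, 50) [226.7 177.4]
(-34, 90, 65) [204.2 143.9]
(-34, 90, 56) [204.4 146.1]
(8, 96, 63) [216.5 140.3]
(36, 96, 63) [224.9 138.4]
(60, 115, 50) [230.6 136.4]
(-60, -115, 50) [213.8 194.4]
(60, -115, 50) [253.8 184.2]
(-34, 90, 65) [468.81191329 196.42491697  65.        ]
(8, 96, 63) [509.26112353 209.49594663  63.        ]
(36, 96, 63) [535.44791408 214.71704315  63.        ]
(-6, -62, 72) [526.82689703  52.87088403  72.        ]
(-34, 90, 65) [469.76111201 193.7770418   65.        ]
(8, 96, 63) [507.88349033 205.13138742  63.        ]
(36, 96, 63) [534.68647666 211.04827907  63.        ]
```

Head centre is about (520.8,115.8) with yaw 0.205. Side-minus-top offsets are a consistent −1 to −2 mm for both knob and head, so the knob-to-head relative position should be good to about 1 mm. Now I'll press the button.

```bash
cat >> h.py <<'E'
def down(a):
    c,s=np.cos(a),np.sin(a); return np.array([[c,s,0],[s,-c,0],[0,0,-1.]])
E
python3 - <<'E'
from workcell import *
from h import *
fingers.grip(0,40)
bot.move_ptp([469.3,196,120],down(0.205))
print(bot.get_time(),bot.get_position(),bot.get_contact_force(),bot.get_opening())
bot.movel([469.3,196,72],rate=100)
hit=bot.movel([469.3,196,57],rate=15,force_limit=14)
print(hit,bot.get_position(),bot.get_contact_force())
bot.sleep(0.2); print(bot.get_position(),bot.get_contact_force())
im=eyes.get_image("side"); save("press.png",cv2.resize(im["frame"][80:210,150:280],None,fx=4,fy=4))
bot.movel([469.3,196,90],rate=60); 
print(bot.get_time(),bot.get_position(),bot.get_contact_force())
E
```

```text
3.6833 [469.6189734  195.49864614 120.102122  ] [0.50790874 0.0194385  0.0513746 ] -0.08375145026147719
True [469.41154974 196.04990816  59.99991841] [-1.59601207 -0.66579264  9.50433828]
[469.42541591 196.0687867   59.98809416] [-3.43123198 -0.35496273  9.27438058]
6.0167 [469.17331318 195.94805523  89.9674959 ] [-0.32482244 -0.31972852 -0.97318187]
```

View pics/press.png

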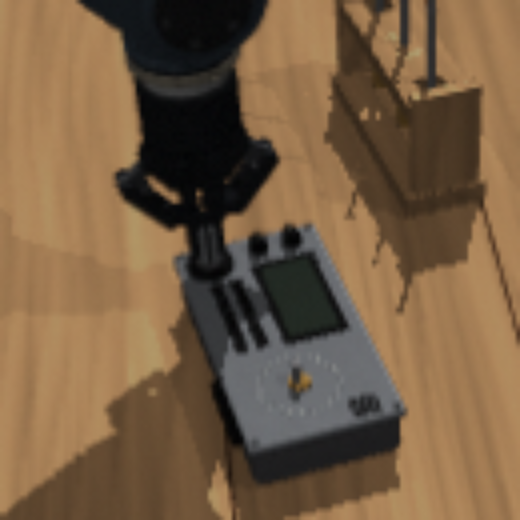

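The picture shows the shut fingers on the button at about (207,265) in the crop. TCP bottomed at z = 60.0 with 9.3 N, so the full 5 mm of travel, and it's now released. Next I'll centre the knob with two crossed squeezes.

Run:
```python
from workcell import *
from h import *
fingers.grip(64,20)
k=[528,-234.3]; a1=np.radians(66); a2=np.radians(-24)
bot.move_ptp([469.3,190,150],down(0.205))
bot.move_ptp([*k,90],down(a1)); print(bot.get_time(),bot.get_position(),bot.get_opening())
bot.movel([*k,4],rate=120); 
fingers.grip(30,20); print("sq1",bot.get_time(),bot.get_position(),bot.get_opening(),bot.get_contact_force())
fingers.grip(64); bot.movel([*k,45],rate=150)
bot.move_ptp([*k,45],down(a2)); 
for n in ("top","side"):
    im=eyes.get_image(n); pickle.dump(im,open(n+"1.pkl","wb"))
bot.movel([*k,4],rate=120)
fingers.grip(30,60); print("sq2",bot.get_time(),bot.get_position(),bot.get_opening(),bot.get_contact_force())
```

```text
8.5833 [ 528.03952636 -233.52995548   89.67300044] 64.0895973528876
sq1 9.7333 [ 528.48940464 -234.5149231     4.967338  ] 47.059389112874996 [-0.85640242  0.98956783  5.89002073]
sq2 12.7667 [ 528.59408634 -234.61477612    5.20320576] 46.146186824033514 [-1.58778435  1.25666787  5.72029382]
```

Run:
```python
from workcell import *
from h import *
for n,b in(("top",(200,290)),("side",(245,215))):
    im=pickle.load(open(n+"1.pkl","rb")); 
    save(n+"1.png",cv2.resize(im["frame"][b[0]-20:b[0]+60,b[1]-20:b[1]+60],None,fx=6,fy=6,interpolation=cv2.INTER_CUBIC))
p=bot.get_position()
bot.movel([p[0],p[1],60],rate=150)
print(bot.get_opening(),bot.get_contact_force())
a=np.radians(-24+46)
bot.move_ptp([527,40,135],down(a))
print(bot.get_time(),bot.get_position(),bot.get_opening(),bot.get_contact_force())
im=eyes.get_image("side"); pickle.dump(im,open("side2.pkl","wb"))
u,v=map(int,proj(im,[527,40,150])); print(u,v)
save("side2.png",cv2.resize(im["frame"][v-35:v+35,u-35:u+35],None,fx=8,fy=8,interpolation=cv2.INTER_CUBIC))
```

```text
46.14230777308463 [-0.38746261  0.61843863 -1.62349257]
14.3917 [527.02886444  39.13684765 134.44215223] 45.90913639839387 [ 0.70085971  0.44199671 -0.51529681]
222 153
```

View pics/side2.png

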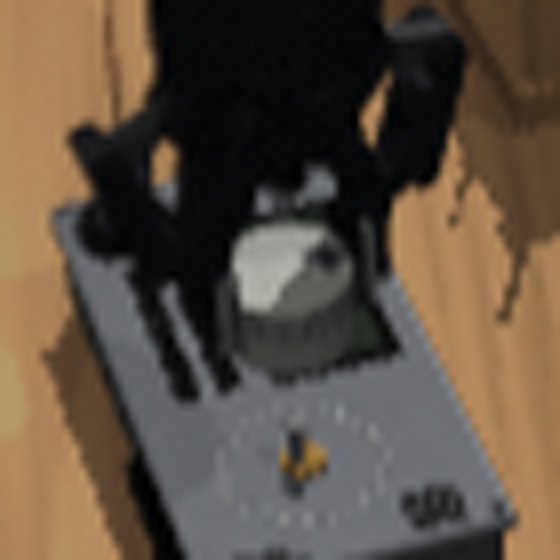

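View pics/side1.png

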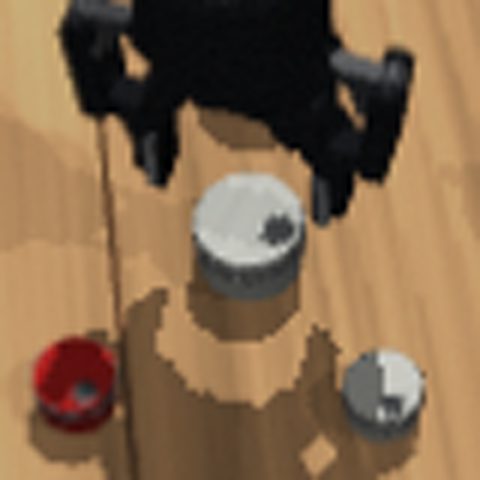

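```bash
cat > dim.py <<'E'
from h import *
def ang(im,ctr,z,R=22.5,thr=None,dbg=True):
    # ctr: approx axis xy. points on the plane z within R of ctr
    u0,v0=proj(im,[*ctr,z]); 
    P=[];G=[]
    g=im["frame"].astype(float).mean(2)
    gs=cv2.resize(g,None,fx=4,fy=4,interpolation=cv2.INTER_CUBIC)
    for v in np.arange(v0-12,v0+12,.25):
        for u in np.arange(u0-12,u0+12,.25):
            w=onplane(im,u,v,z)[:2]-ctr; r=np.hypot(*w)
            if 6<r<20: P.append(w);G.append(gs[int(round((v+.5)*4-.5)),int(round((u+.5)*4-.5))])
    P=np.array(P);G=np.array(G); return P,G
def dimple(im,ctr,z,thr):
    P,G=ang(im,np.array(ctr),z); wt=np.clip(thr-G,0,None); d=(P*wt[:,None]).sum(0)/wt.sum()
    return d,np.degrees(np.arctan2(d[1],d[0])),np.hypot(*d)
E
python3 - <<'E'
from dim import *
s0=pickle.load(open("side0.pkl","rb"));s1=pickle.load(open("side1.pkl","rb"));s2=pickle.load(open("side2.pkl","rb"));t0=pickle.load(open("top0.pkl","rb"))
for thr in(100,120,140):
    print(thr,"s1",dimple(s1,(526.8,-235.1),30,thr),"s0",dimple(s0,(526.8,-235.1),30,thr),"t0",dimple(t0,(528.2,-233.7),30,thr))
for thr in(55,65,75):
    print(thr,"s2",dimple(s2,(525.3,38.6),134.4+24.8,thr))
# knob ellipse centre s1
im=s1;hsv=cv2.cvtColor(im["frame"],cv2.COLOR_RGB2HSV)
m=((hsv[...,1]<60)&(hsv[...,2]>110)).astype(np.uint8);f=np.zeros_like(m);f[245:280,222:252]=m[245:280,222:252]
c=max(cv2.findContours(f,0,1)[0],key=cv2.contourArea);h=cv2.convexHull(c);f[:]=0;cv2.drawContours(f,[h],-1,1,-1)
vv,uu=np.nonzero(f);print(np.mean([onplane(im,u,v,30) for u,v in zip(uu*1.,vv*1.)],axis=0))
g=s2["frame"][140:162,212:234].mean(2).astype(int);print(g)
E
```

```text
100 s1 (array([12.75996935, -7.25563679]), np.float64(-29.623639982113712), np.float64(14.678592681308208)) s0 (array([12.39899507, -7.25184372]), np.float64(-30.32223416504717), np.float64(14.363993741934653)) t0 (array([11.11260778, -7.90038768]), np.float64(-35.41051023789444), np.float64(13.634741557066832))
120 s1 (array([12.59956617, -7.2284626 ]), np.float64(-29.843206329610005), np.float64(14.525830069879712)) s0 (array([12.26877424, -7.21940286]), np.float64(-30.474137585940717), np.float64(14.235259006264473)) t0 (array([11.17816677, -7.87113484]), np.float64(-35.15138983836682), np.float64(13.67136335423379))
140 s1 (array([12.44564693, -7.17245236]), np.float64(-29.95493744545122), np.float64(14.364477028602007)) s0 (array([12.13165842, -7.18322299]), np.float64(-30.630013116768648), np.float64(14.098788194214992)) t0 (array([11.17506019, -7.80776458]), np.float64(-34.94113882729626), np.float64(13.632430382514258))
55 s2 (array([11.3027392 ,  3.86633712]), np.float64(18.8843199826097), np.float64(11.945730459341576))
65 s2 (array([10.93554192,  3.67634502]), np.float64(1
[... 1546 characters left out ...]
7  93  93  92  91  91  91  73
   43  24  18  49]
 [  6   5  46  50  42 157 172 172 171 141  94  94  95  94  92  85  72  48
   39  24  15  38]
 [  7   6  45  49  30 111 131 140 140  93  92  92  91  85  73  66  45  43
   41  30  27  16]
 [  7   5  43  49  29  50  53  72  76  79  78  77  76  62  49  51  46  43
   45  38  37  22]
 [  9   9  36  49  27  48  51  48  58  56  54  55  57  46  50  50  49  45
   50  40  39  33]
 [ 11   8  31  47  33  44  52  45  54  52  49  54  53  43  51  48  54  50
   49  38  38  39]
 [ 22   9  29  49  37  44  56  53  57  56  49  54  53  52  54  51  55  52
   48  38  38  38]
 [ 34  13  36  48  39  44  60  60  61  60  57  58  56  61  60  56  55  52
   38  33  29  29]]
```

Both pictures show the dimple clearly: side2 crop (323,254) with the knob held above the head, side1 crop (277,230). Initial angle estimates are −29° (side) and −35° (top), so at +46° it stands at about 11–18° against the spindle's 11.75°. I'll trim by −3° and try a gentle descent.

Run:
```python
from workcell import *
from h import *
a=np.radians(-24+46-3)
sp=np.array([527.9,52.4])
bot.move_ptp([*sp,90],down(a)); bot.sleep(.1)
print(bot.get_time(),bot.get_position(),bot.get_contact_force(),bot.get_wrist_torque())
im=eyes.get_image("side"); u,v=map(int,proj(im,[*sp,90])); save("hover.png",cv2.resize(im["frame"][v-35:v+35,u-35:u+35],None,fx=8,fy=8,interpolation=cv2.INTER_CUBIC))
bot.movel([*sp,77],rate=60)
f0=bot.get_contact_force();w0=bot.get_wrist_torque()
hit=bot.movel([*sp,66],rate=15,force_limit=5)
print(hit,bot.get_time(),bot.get_position(),bot.get_contact_force()-f0,bot.get_wrist_torque()-w0,bot.get_opening())
```

```text
14.85 [528.56867956  51.66255656  91.09554974] [-0.03877753 -0.27186613 -1.41709074] [-0.04263353  0.01716113  0.01971166]
True 15.95 [528.6933173   52.77489842  66.43475356] [ 2.88196518  2.41695838 -1.08461774] [ 0.3355672  -0.41552677  0.03783061] 45.58192494894063
```

View pics/hover.png

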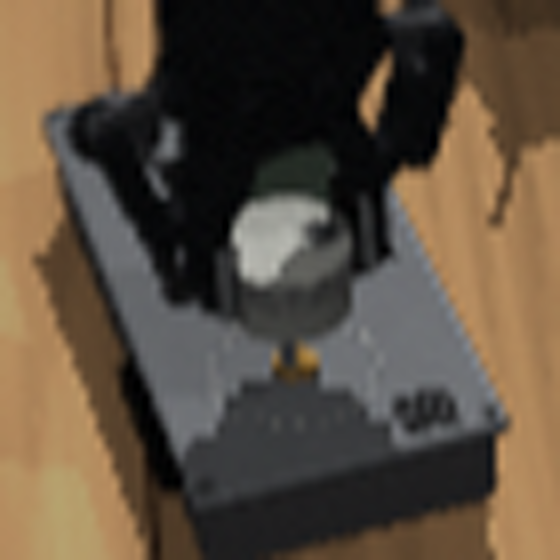

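It slid onto the spindle first time: TCP is at 66.4 with no axial force. The bore is being pulled slightly toward +x/+y, so I'll follow that and continue down.

Run:
```python
from workcell import *
from h import *
sp=np.array([528.6,52.9])
bot.movel([*sp,66.0],rate=15)
print(bot.get_position(),bot.get_contact_force(),bot.get_wrist_torque())
for z in (63,61,59,57.5):
    hit=bot.movel([*sp,z],rate=12,force_limit=10)
    bot.sleep(.1)
    print(hit,z,bot.get_time(),bot.get_position().round(2),bot.get_contact_force().round(2),bot.get_wrist_torque().round(3),round(bot.get_opening(),2))
    if hit: break
```

```text
[528.73838157  52.91633279  65.97477424] [2.33390011 1.38754033 0.38479371] [ 0.16495908 -0.46007765  0.03873403]
False 63 16.7 [528.69  52.92  62.92] [ 3.07  1.04 -1.33] [ 0.247 -0.682 -0.006] 45.75
False 61 17.1167 [528.71  52.91  61.1 ] [3.3  2.12 1.02] [ 0.251 -0.608 -0.034] 46.17
False 59 17.5333 [528.7   52.92  59.05] [4.32 0.99 1.51] [ 0.274 -0.708 -0.012] 46.03
False 57.5 17.9083 [528.71  52.91  57.6 ] [4.32 1.2  4.35] [ 0.313 -0.63  -0.028] 45.89
```

Run:
```python
from workcell import *
from h import *
sp=np.array([528.9,53.0])
for z in (57,56.5,56,55.5,55,54.5):
    hit=bot.movel([*sp,z],rate=6,force_limit=14); bot.sleep(.1)
    f=bot.get_contact_force()
    print(hit,z,bot.get_time(),bot.get_position().round(2),f.round(2),bot.get_wrist_torque().round(3),round(bot.get_opening(),2))
    if hit or f[2]>16: break
im=eyes.get_image("side"); u,v=map(int,proj(im,[*sp,60])); save("in.png",cv2.resize(im["frame"][v-35:v+35,u-35:u+35],None,fx=8,fy=8,interpolation=cv2.INTER_CUBIC))
```

```text
False 57 18.2583 [528.78  52.94  57.  ] [ 2.09 -0.57  3.98] [ 0.146 -0.402 -0.037] 45.93
False 56.5 18.6083 [528.79  52.95  56.53] [1.28 0.44 6.01] [ 0.123 -0.408  0.031] 46.04
False 56 18.9583 [528.9   52.97  56.39] [ 0.53  0.67 10.08] [ 0.12  -0.145 -0.031] 46.03
False 55.5 19.3083 [528.94  52.95  56.18] [-0.85  0.53 14.59] [ 0.125  0.155 -0.04 ] 46.16
False 55 19.6583 [529.    52.96  56.02] [-2.11 -0.46 19.46] [ 0.066  0.444 -0.015] 46.12
```

View pics/in.png

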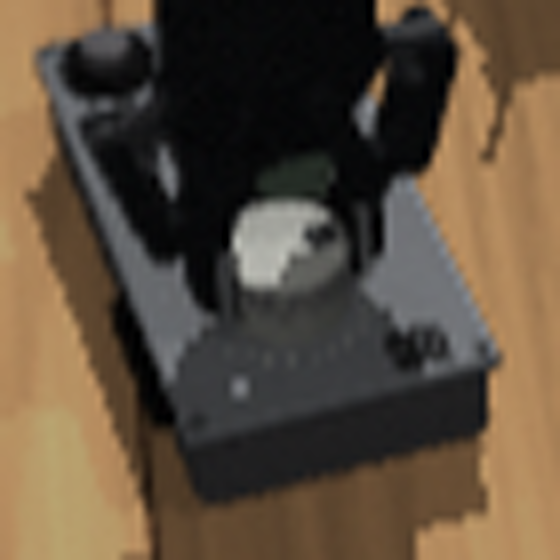

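The picture shows the knob seated on the panel with its dimple at about (320,235) in the crop and the button up at about (107,60). The stop came at TCP z ≈ 56.4, where fully pushed in was predicted (56.7), with the force then rising as on a hard stop. I'll check that it holds steady, then hand in.

Run:
```python
from workcell import *
for i in range(3):
    bot.sleep(.3); print(bot.get_time(),bot.get_position().round(2),bot.get_contact_force().round(2),round(bot.get_opening(),2))
job.sign_off()
```

```text
20.0083 [529.01  52.97  56.04] [-1.92  0.52 19.59] 45.98
20.3083 [528.98  52.97  56.02] [-2.11  0.89 19.39] 46.04
20.6083 [528.98  52.96  56.  ] [-2.55  0.15 19.36] 46.04
the job is handed in; nothing more can be done
```

The job is handed in: the scanner's button was pressed and let up, and the knob is on the spindle, still held pressed in. The sign-off gives no verdict, so this rests on my own readings.

- **Button:** the fingertips went to z = 60.0 mm, the full 5 mm of travel, and held about 9 N. After I lifted off, the last picture showed it up.
- **Knob:** I picked the larger silver knob, centred it with two crossed squeezes, and turned it about 43° to match the flats. It slid on at the first try with at most about 5 N of sideways force.
- **Final push:** it bottomed at a tool height of about 56.4 mm, against 56.7 mm predicted for fully pushed in. It then held steady at about 19 N for the last 0.9 s, at 20.6 s on the clock.

**Disagreements:** the two cameras put the dimple's angle about 6° apart, so I used a value between them. They also differed by 1–2.5 mm in position, which I corrected from where the gripper actually found the knob.

I did not re-measure the mug, handheld scanner or antenna rack. All moves stayed clear of them.

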